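Push an engraved plate out over the drip tray for edge painting

TASK

With the fingertips, push the brown engraved plate along the white ledge until about a third of its length sticks out over the end where the blue drip tray stands, so that its edge can be painted. Keep the plate flat on the ledge, roughly square to it and between its long sides; never lift or tip it. Leave the tray and everything else standing where it is.

Things in the scene. Friction and masses are not known exactly. Their poses are not given: they have to be found in the camera images.
- plate: brown hardboard plate with thin engraved lines, 120 x 150 x 6 mm, 0.06 to 0.13 kg, lying loose on the ledge. Origin: centre of its underside; x along its 120 mm width, y along its 150 mm length, z up. At the start its y axis lies within about 0.2 rad of the ledge's y axis and its whole outline is on the ledge; it slides with ordinary friction (a few newtons at most) and tips over the ledge's end if more than 75 mm of it sticks out.
- ledge: white low shelf board on wooden cheeks, fixed to the table, 170 x 340 mm, its flat top 50 mm above the table (board 18 mm thick); no rim or fence. Origin: centre of its underside, at table height; x along its 170 mm depth (away from the robot), y along its 340 mm length, z up. Its two short ends are at y = +170 and -170 mm; both are open.
- tray: shallow open blue drip tray, 160 x 240 x 25 mm, 0.6 kg, on the table beyond one of the two short ends of the ledge, its near rim about 15 mm from that end. Origin: centre of its underside; x along 160 mm, y along 240 mm. Which end it stands at (its y in the ledge's frame, + or -) tells where the plate must stick out.
- glove_box: white carton with pink panels, 120 x 240 x 65 mm, on the table beyond the other short end of the ledge, about 15 mm from it. Origin: centre of its underside; x along 120 mm, y along 240 mm. Leave alone.
- brush_cup: black cup, 77 mm across and 90 mm high, with three brushes standing up to 175 mm above the table, on the far side of the ledge towards its +y end. Origin: centre of its underside. Leave alone.
- paper_cup: empty black paper cup, 78 mm across and 90 mm high, on the far side of the ledge towards its -y end. Origin: centre of its underside. Leave alone.
- paint_tube: white and yellow paint tube lying flat, 32 x 112 x 20 mm, on the table along the far side of the ledge. Origin: near its middle, underside; y along its length towards the cap. Leave alone.
Mind the look-alikes: they are no part of the job. What is meant by the plate is not red, and is the larger of those in its own colour.

How it is judged:
At the end, for the whole second after the job is handed in: Plate flat and at rest on the ledge, 35 to 65 mm of its length past the end on the tray's side, its centre within 25 mm of the ledge's centre line, its long axis within 0.15 rad of the ledge's; tray, glove box, cups and tube within 15 mm of where they stood (((y of tray in the frame of ledge above 0 m and y of plate in the frame of ledge between 0.13 and 0.16 m) or (y of tray in the frame of ledge below 0 m and y of plate in the frame of ledge between -0.16 and -0.13 m)) and x of plate in the frame of ledge between -0.025 and 0.025 m and angle between the y axis of plate and the y axis of ledge, either way round below 0.15 rad and z of plate in the frame of ledge between 0.047 and 0.053 m and angle between plate's own z axis and vertical below 0.05 rad and linear speed of plate below 0.01 m/s and distance of each of tray, glove_box, brush_cup, paper_cup, paint_tube from where it was at the start of the episode below 0.015 m); the robot touches nothing.
It fails at once if the plate is lifted off the ledge or falls from it (z of plate in the frame of ledge above 0.06 m or z of plate in the frame of ledge below 0.04 m).
It fails at once if the plate is tipped by more than 0.15 rad (angle between plate's own z axis and vertical above 0.15 rad).
It fails at once if the drip tray is moved by more than 15 mm (distance of tray from where it was at the start of the episode above 0.015 m or angle between tray's own z axis and vertical above 0.3 rad).
It fails at once if the glove box, a cup or the paint tube is moved by more than 15 mm or tipped (distance of any of glove_box, brush_cup, paper_cup, paint_tube from where it was at the start of the episode above 0.015 m or angle between any of glove_box, brush_cup, paper_cup, paint_tube's own z axis and vertical above 0.3 rad).
It also fails if it takes over 43 s, if anything falls off the work surface, if the arm or the gripper's body presses on something with over 40 N, if the wrist force passes 120 N, or if a joint passes its speed limit or range.

ROBOT

A 6-joint arm with a two-finger parallel gripper is mounted at the origin on the work surface. World frame = base frame: x ahead of the robot, y to its left, z up, the work surface at z = 0. Lengths are in m, angles in rad, forces in N, time in s.
With the tool pointing down it reaches from about 0.3 to 0.775 m from the base axis. Payload 14.6 kg.
Tool frame: the origin (TCP) lies at the very end of the fingers, on their centre line; the grasp point (between the pads) lies 19 mm behind it; z points along the fingers, y is the line along which they close (so a half turn about z gives the same grasp; the last joint's range is limited). The gripper opens to 94 mm and grips with 3 to 60 N. Pads are 16 mm wide; open, the fingers measure 119 mm over their backs; the gripper's body (75 mm by 177 mm) begins 78 mm behind the grasp point.
Start: joints at [1.122, 0.3, 1.521, -0, 1.321, -0.067], TCP at [0.205, 0.51, 0.205] pointing down, gripper open.
Joint ranges: [-3.03, 3.03], [-0.79, 2.21], [0.23, 2.52], [-1.04, 4.18], [0, 3.07], [-2.55, 2.55]. Speed limits (rad/s): [2.22, 2.22, 2.57, 3.14, 3.14, 3.14].

INTERFACE

Orientations are given as [roll, pitch, yaw] about the fixed x, y, z axes, in that order (R = Rz(yaw) Ry(pitch) Rx(roll)).
In Python, from station import ctrl gives the robot as it stands.
- The arm moves only by the shell command python3 -m pendant 'ROWS' [OPENING] [FORCE]. ROWS is JSON, a list of rows, each a list of 2 entries, a list of its own where there are three numbers: the shift along the world's x, y, z in cm, then the turn about the world's z in rad. A call has 1 to 20 rows; each row shifts and turns the commanded pose from where the row before left it; what a row does not reach is not made up. A row lasts 1/12 s, in which the tool goes at most 41.7 mm and 7.16 degrees, less where a joint would pass 70% of its speed; a pose out of reach is approached as far as the arm can. A call is refused whole if a number of a shift passes 4.17 or a number of a turn 0.125, either way. A call with a gripper value outside its range is refused whole. OPENING is the opening, from 0 (shut) to 1 (fully open), set as the call begins (- or left out, the last holds). The fingers move at their own pace and stop on an object; FORCE is the grip in N (left out, the last holds). Time passes only in rows, so rows that do not move let the fingers close. It gives the time, the measured TCP pose, the force, the opening and the grip force at its end, in the units of the state.
- ctrl.get_obs(): the state, without advancing time (a new reading comes with each control period).
- ctrl.camera(name): name is "scene" or "top" or "wrist"; returns a dict with "color" (384x512x3 uint8, red, green, blue), "intrinsics" (3x3 intrinsics, pixels), "camera_from_world" (4x4, takes a point from world to camera coordinates). Camera axes: x right, y down, z forward; pixel columns grow to the right and rows downward; lengths in m; the calibration is good to about 2 mm. The wrist camera is an equidistant fisheye: a pixel r from the principal point sees the ray r / f radians off the axis. A picture is of the moment at which its call begins. There is no depth.
- ctrl.hand_in(): hands the job in; it is judged then, once.
The state is a dict: "time_s": time; "qpos": joint angles; "joint_vel": joint speeds; "tau": joint torques, N m; "ee_pos": TCP position; "eef_rot": TCP orientation; "force": force on the tool from outside, world axes, zero at the start; "moment": the same for the moment, N m; "grip_width": finger opening in m; "grip_force": force on a finger pad.
Only numpy, scipy, OpenCV 4.12 (cv2) and the standard library are available. Lean on these libraries where they do the work, as an engineer would, in place of code of your own. Each camera call takes 0.05 s, during which the arm holds its last target. There are 200 camera calls.

## Working session

There is one attempt and no reset: what is moved stays moved. The work goes in short steps, Python scripts to look and compute and a shell command to move; the robot and the scene stay as the last step left them, time stands still between calls to the robot, and variables do not carry over. Pictures are saved under pics/ and viewed, at most 10 in all, crops included, and the job is handed in when it is done.

```bash
mkdir -p pics; ls; cat > h.py <<'E'
import numpy as np,cv2
from station import ctrl
def ray(c,uv,z):
    T=np.array(c["camera_from_world"]);K=np.array(c["intrinsics"]);R=T[:3,:3];o=-R.T@T[:3,3]
    d=(R.T@np.linalg.inv(K)@np.c_[np.reshape(uv,(-1,2)),np.ones(np.size(uv)//2)].T).T
    return (o+d*((z-o[2])/d[:,2])[:,None])[:,:2]
E
python3 - <<'E'
from h import *
ims=[]
for n in("scene","top"):
    c=ctrl.camera(n);cv2.imwrite(f"pics/{n}0.png",c["color"][:,:,::-1]);T=np.array(c["camera_from_world"]);print(n,-T[:3,:3].T@T[:3,3],np.array(c["intrinsics"]).round(1).tolist())
E
```

```text
pics
scene [ 1.06877008 -0.53345938  0.90113703] [[372.1, 0.0, 252.9], [0.0, 372.1, 187.2], [0.0, 0.0, 1.0]]
top [0.37034746 0.02382823 1.50513686] [[472.7, 0.0, 259.3], [0.0, 472.7, 199.2], [0.0, 0.0, 1.0]]
```

View pics/scene0.png

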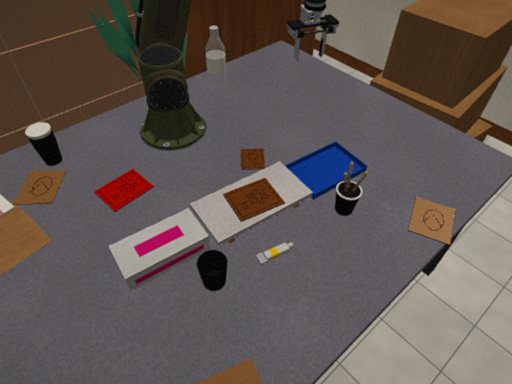

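View pics/top0.png

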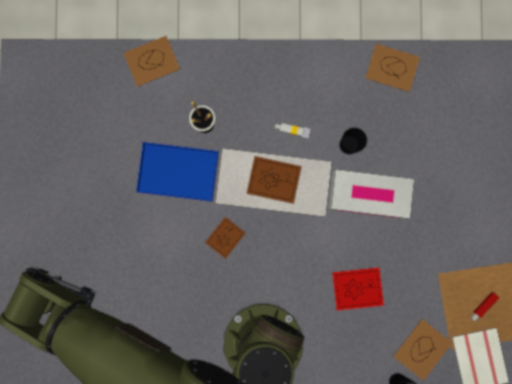

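The top view shows the plate near (274,180) on the white ledge (216–330, 150–215). The tray is at its left (+y) end at (178,172), the glove box at the right at (372,194), and a small brown plate lies apart at (226,237). Next I'll measure.

```bash
cat >> h.py <<'E'
def quad(m):
    m=cv2.morphologyEx(m.astype(np.uint8),cv2.MORPH_CLOSE,np.ones((5,5)))
    cs,_=cv2.findContours(m,cv2.RETR_EXTERNAL,cv2.CHAIN_APPROX_NONE)
    return max(cs,key=cv2.contourArea)[:,0,:].astype(float)
def masks(c,box):
    h=cv2.cvtColor(c["color"],cv2.COLOR_RGB2HSV).astype(int);b=np.zeros(h.shape[:2],bool);u0,v0,u1,v1=box;b[v0:v1,u0:u1]=1
    H,S,V=h[...,0],h[...,1],h[...,2]
    return b&(H<20)&(S>110)&(V>40), b&(((S<50)&(V>135))|((H<20)&(S>110)))
def rect(c,m,z):
    r=cv2.minAreaRect((ray(c,quad(m),z)*1000).astype(np.float32)); b=cv2.boxPoints(r)
    e=[b[1]-b[0],b[2]-b[1]];l=max(e,key=np.linalg.norm);a=np.arctan2(l[1],l[0])%np.pi
    return np.array(r[0])/1000,a-np.pi/2,sorted(r[1])
E
python3 - <<'E'
from h import *
for n,box in(("top",(212,140,331,222)),("scene",(188,160,312,240))):
    c=ctrl.camera(n);p,l=masks(c,box)
    for k,m,zs in(("plate",p,(.03,.056,.08)),("ledge",l,(.05,))):
        for z in zs: print(n,k,z,*rect(c,m,z))
c=ctrl.camera("top")
for k,uv,z in(("tray",[[144,142],[218,151],[214,201],[137,192]],.025),("box",[[336,170],[413,179],[410,217],[331,209]],.065),("cups",[[202,118],[353,140]],.09)): print(k,ray(c,uv,z).round(3).tolist())
E
```

```text
top plate 0.03 [ 0.51239398 -0.03148366] -0.21496499 [117.10861206054688, 147.07955932617188]
top plate 0.056 [ 0.50989041 -0.03050879] -0.21496332 [115.0444564819336, 144.48724365234375]
top plate 0.08 [ 0.50757928 -0.02960883] -0.21496463 [113.13916015625, 142.09429931640625]
top ledge 0.05 [ 0.50289084 -0.02920364] -0.12216604 [172.00753784179688, 341.6187438964844]
scene plate 0.03 [ 0.49592874 -0.01881033] -0.21617341 [123.08187103271484, 152.24351501464844]
scene plate 0.056 [ 0.51302582 -0.03417054] -0.21617317 [119.40840148925781, 147.6996612548828]
scene plate 0.08 [ 0.52880774 -0.04834924] -0.21617281 [116.01750183105469, 143.50527954101562]
scene ledge 0.05 [ 0.47114505 -0.06036417] -0.1296705 [261.0158996582031, 402.1029052734375]
tray [[0.631, 0.377], [0.603, 0.143], [0.445, 0.155], [0.473, 0.397]]
box [[0.538, -0.221], [0.51, -0.458], [0.394, -0.446], [0.418, -0.205]]
cups [[0.693, 0.187], [0.626, -0.27]]
```

```bash
python3 - <<'E'
from h import *
from scipy.spatial.transform import Rotation as R
o=ctrl.get_obs();r=R.from_euler('xyz',o["eef_rot"]).as_matrix()
print(o["time_s"],o["ee_pos"],o["eef_rot"],"tool y",r[:,1].round(3),o["force"])
a=np.arctan2(r[1,1],r[0,1]);print("turn needed",[(t-a+np.pi)%(2*np.pi)-np.pi for t in(-.124,np.pi-.124)],o["qpos"])
E
```

```text
0.25 [0.20485462 0.5102765  0.20518154] [-3.14099926e+00 -3.51483650e-05  2.75986287e+00] tool y [ 0.373  0.928 -0.001] [0.24982084 0.0620765  0.36762681]
turn needed [np.float64(-1.3130665684820322), np.float64(1.828526085107761)] [ 1.12242434e+00  3.00175012e-01  1.52126727e+00 -4.58833921e-06
  1.32074479e+00 -6.66410817e-02]
```

```bash
python3 -m pendant '[[[1.415,-3.29,0],-0.0657],[[1.415,-3.29,0],-0.0657],[[1.415,-3.29,0],-0.0657],[[1.415,-3.29,0],-0.0657],[[1.415,-3.29,0],-0.0657],[[1.415,-3.29,0],-0.0657],[[1.415,-3.29,0],-0.0657],[[1.415,-3.29,0],-0.0657],[[1.415,-3.29,0],-0.0657],[[1.415,-3.29,0],-0.0657],[[1.415,-3.29,0],-0.0657],[[1.415,-3.29,0],-0.0657],[[1.415,-3.29,0],-0.0657],[[1.415,-3.29,0],-0.0657],[[1.415,-3.29,0],-0.0657],[[1.415,-3.29,0],-0.0657],[[1.415,-3.29,0],-0.0657],[[1.415,-3.29,0],-0.0657],[[1.415,-3.29,0],-0.0657],[[1.415,-3.29,0],-0.0657]]' 0.7
python3 -m pendant '[[[0,0,-2],0],[[0,0,-2],0],[[0,0,-2],0],[[0,0,-2],0],[[0,0,-2],0],[[0,0,-1.5],0],[[0,0,0],0],[[0,0,0],0]]'
python3 - <<'E'
from h import *
from scipy.spatial.transform import Rotation as R
o=ctrl.get_obs();r=R.from_euler('xyz',o["eef_rot"]).as_matrix();print(r.round(3),o["ee_pos"])
c=ctrl.camera("wrist");cv2.imwrite("pics/w1.png",c["color"][:,:,::-1])
E
```

```text
time_s: 1.92
ee_pos: [0.4882, -0.1495, 0.2054]
eef_rot: [-3.142, -0.0, 1.442]
force: [0.8, 1.1, 0.1]
grip_width: 0.0659
grip_force: 0.0
time_s: 2.58
ee_pos: [0.4878, -0.1476, 0.0904]
eef_rot: [-3.14, -0.0, 1.446]
force: [-0.4, -0.4, 0.6]
grip_width: 0.0658
grip_force: 0.0
[[ 0.125  0.992 -0.001]
 [ 0.992 -0.125  0.   ]
 [ 0.    -0.001 -1.   ]] [ 0.48775054 -0.14755014  0.09036844]
```

View pics/w1.png

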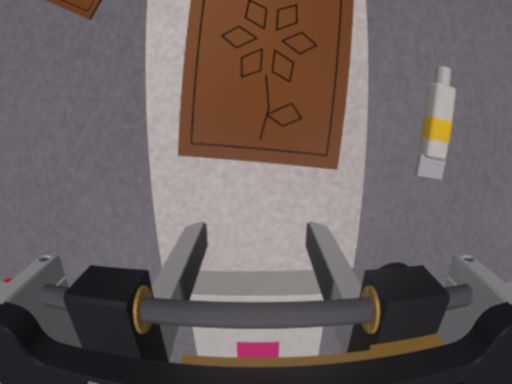

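The wrist view shows both fingertips at about (205,228) and (310,228), over bare ledge and behind the plate's rear edge (180,155)–(338,167). Going down.

```bash
python3 -m pendant '[[[0,0,-1.5],0],[[0,0,-1],0],[[0,0,-0.5],0],[[0,0,-0.4],0],[[0,0,-0.2],0],[[0,0,-0.1],0],[[0,0,0],0],[[0,0,0],0]]'
```

```text
time_s: 3.3
ee_pos: [0.4881, -0.1477, 0.0538]
eef_rot: [3.141, 0.0, 1.446]
force: [-0.1, -0.4, 0.5]
grip_width: 0.0661
grip_force: 0.0
```

```bash
python3 -m pendant '[[[0,0,-0.1],0],[[0.06,0.5,0],0],[[0.06,0.5,0],0],[[0.06,0.5,0],0],[[0.06,0.5,0],0],[[0.06,0.5,0],0],[[0.06,0.5,0],0],[[0.06,0.5,0],0],[[0.06,0.5,0],0],[[0.06,0.5,0],0],[[0.06,0.5,0],0],[[0.06,0.5,0],0],[[0.06,0.5,0],0]]'
python3 - <<'E'
from h import *
c=ctrl.camera("wrist");cv2.imwrite("pics/w2.png",c["color"][:,:,::-1])
E
```

```text
time_s: 4.38
ee_pos: [0.4952, -0.0871, 0.0525]
eef_rot: [3.142, 0.0, 1.446]
force: [-1.1, -0.9, 1.2]
grip_width: 0.0659
grip_force: 0.3
```

View pics/w2.png

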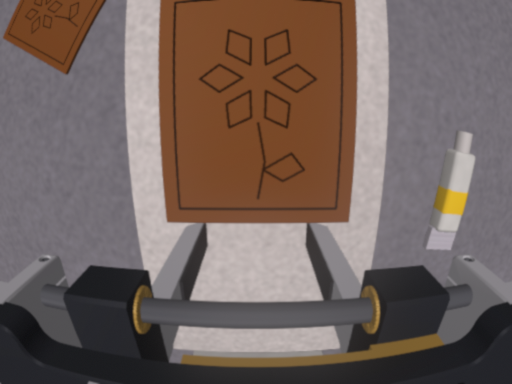

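The plate is now square against both fingertips, with its rear edge at row 222 (columns 166–350) and centred on the ledge. Pushing on.

```bash
python3 -m pendant '[[[0.067,0.55,0],0],[[0.067,0.55,0],0],[[0.067,0.55,0],0],[[0.067,0.55,0],0],[[0.067,0.55,0],0],[[0.067,0.55,0],0],[[0.067,0.55,0],0],[[0.067,0.55,0],0],[[0.067,0.55,0],0],[[0.067,0.55,0],0],[[0.067,0.55,0],0],[[0.067,0.55,0],0],[[0.067,0.55,0],0],[[0.067,0.55,0],0],[[0.067,0.55,0],0],[[0.067,0.55,0],0],[[0.067,0.55,0],0],[[0.067,0.55,0],0],[[0.067,0.55,0],0],[[0,0,0],0]]'
python3 - <<'E'
from h import *
o=ctrl.get_obs();d=o["ee_pos"][:2]-np.array([.503,-.029]);print("finger ledge xy",d@[.992,-.124],d@[.124,.992])
c=ctrl.camera("scene");cv2.imwrite("pics/s2.png",c["color"][:,:,::-1]);p,l=masks(c,(188,135,345,240))
cv2.imwrite("pics/s2.png",cv2.resize(c["color"][110:290,150:400,::-1],None,fx=3,fy=3))
E
```

```text
time_s: 6.1
ee_pos: [0.5079, 0.0178, 0.0524]
eef_rot: [3.142, -0.0, 1.446]
force: [1.0, 0.7, 0.6]
grip_width: 0.0655
grip_force: 0.0
finger ledge xy -0.0008979689264520449 0.04705255661147963
```

View pics/s2.png

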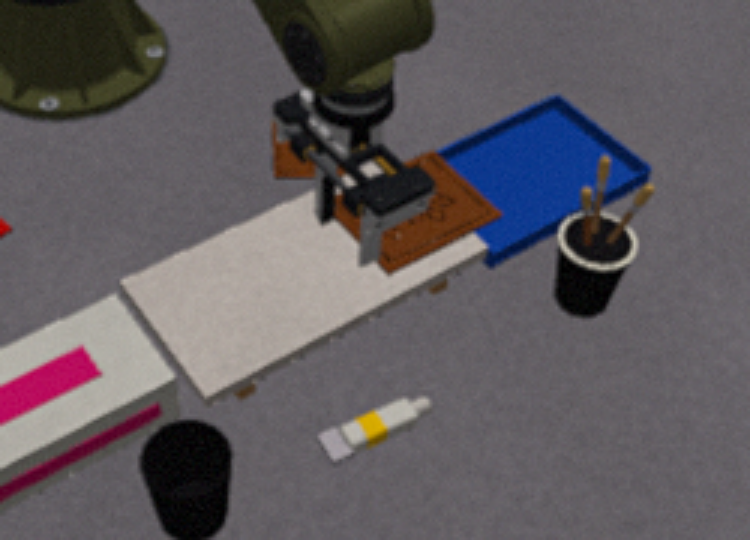

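The crop shows the plate flat and starting to stick out past the ledge end, near (490,235) in the crop. Nothing else has moved. A last short push, then back off and lift clear.

```bash
python3 -m pendant '[[[0.04,0.3,0],0],[[0.04,0.3,0],0],[[0.04,0.3,0],0],[[0.03,0.25,0],0],[[0.02,0.15,0],0],[[0,0,0],0],[[0,0,0],0],[[-0.04,-0.3,0],0],[[-0.1,-0.8,0],0],[[-0.2,-1.6,0],0],[[0,0,1],0],[[0,0,2],0],[[0,0,3],0],[[0,0,3],0],[[0,0,3],0],[[0,0,0],0]]'
python3 -m pendant '[[[-0.45,-3.6,0],0],[[-0.45,-3.6,0],0],[[-0.45,-3.6,0],0],[[-0.45,-3.6,0],0],[[-0.45,-3.6,0],0],[[-0.45,-3.6,0],0],[[-0.45,-3.6,0],0],[[0,0,0],0],[[0,0,0],0]]'
python3 - <<'E'
from h import *
c=ctrl.camera("top");cv2.imwrite("pics/t3.png",c["color"][:,:,::-1]);p,_=masks(c,(170,130,331,215))
q,a,s=rect(c,p,.056);d=q-[.503,-.029];print("top",q,a+.124,s,"ledge xy",d@[.992,-.124],d@[.124,.992])
c=ctrl.camera("scene");p,_=masks(c,(255,140,330,215))
q,a,s=rect(c,p,.056);d=q-[.503,-.029];print("scene",q,a+.124,s,"ledge xy",d@[.992,-.124],d@[.124,.992])
E
```

```text
time_s: 7.48
ee_pos: [0.5082, 0.0026, 0.1787]
eef_rot: [3.133, -0.001, 1.445]
force: [0.4, 0.7, 1.0]
grip_width: 0.0657
grip_force: 0.0
time_s: 8.23
ee_pos: [0.474, -0.2505, 0.1723]
eef_rot: [-3.141, -0.0, 1.443]
force: [0.6, 0.7, 0.1]
grip_width: 0.0658
grip_force: 0.0
top [0.52140173 0.11547758] -0.000714615 [116.08056640625, 144.27841186523438] ledge xy 0.0003392990112305059 0.14560357910156252
scene [0.52404462 0.11122622] 0.00360398 [119.17794799804688, 148.4058380126953] ledge xy 0.00348820858764649 0.14171394189453124
```

View pics/t3.png

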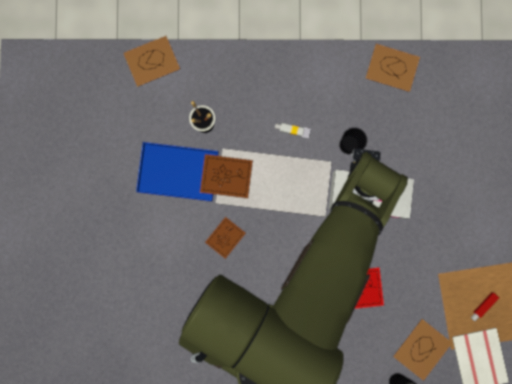

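The top view shows the plate at (226,176), square to the ledge and sticking out over the tray. The other things are where they stood. Both views put the plate's centre at y ≈ 0.142–0.146 m and x ≈ 0–3 mm in the ledge frame, so I'm handing in.

```bash
python3 -c "
from station import ctrl
print(ctrl.hand_in())"
```

```text
the job is handed in; nothing more can be done
None
```

The plate lies flat and square on the ledge with about 45 mm sticking out on the tray's side (two camera views, before hand-in), nothing else appears to have moved, and the job is handed in; no verdict was returned.

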